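# Hold the specimen clamp open at the mark

### The arm

A 6-joint arm with a two-finger parallel gripper is mounted at the origin on the work surface. World frame = base frame: x ahead of the robot, y to its left, z up, the work surface at z = 0. Lengths are in m, angles in rad, forces in N, time in s.
With the tool pointing down it reaches from about 0.3 to 0.875 m from the base axis. Payload 6.4 kg.
Tool frame: the origin (TCP) lies at the very end of the fingers, on their centre line; the grasp point (between the pads) lies 19 mm behind it (r.pinch_z is the z of the grasp point in the tool frame, in m); z points along the fingers, y is the direction in which the jaws open and shut (so a half turn about z gives the same grasp; the last joint's range is limited). The gripper opens to 88 mm and grips with 3 to 60 N. Pads are 18 mm wide; open, the fingers measure 123 mm over their backs; the gripper's body (75 mm by 187 mm) begins 45 mm behind the grasp point.
Start: joints at [0.942, 0.181, 1.607, -0, 1.354, -0.206], TCP at [0.236, 0.524, 0.199] pointing down, gripper open.
Joint ranges: [-2.99, 2.99], [-0.89, 2.07], [0.3, 2.58], [-1.14, 4.28], [0, 2.63], [-3.12, 3.12]. Speed limits (rad/s): [2.57, 2.57, 3.01, 3.14, 3.14, 3.14].

### API

Orientations are given as a unit quaternion [w, x, y, z].
In Python, from cell import r, eyes gives the robot as it stands. The module is installed in compiled form; this text tells all that it offers.
- The arm moves only by the shell command python3 -m handwheel 'ROWS' [FORCE]. ROWS is JSON, a list of rows, each a list of 7 numbers: the shift along the tool's x, y, z in mm, then the turn, a rotation vector about the tool's x, y, z in degrees, then the opening, from -1 (shut) to 1 (fully open), so that 0 is half open. In form: [[dx, dy, dz, ax, ay, az, grip], ...]. A call has 1 to 5 rows; each row shifts and turns the commanded pose from where the row before left it, along the tool's axes as they then stand; what a row does not reach is not made up. A row lasts 1/10 s, in which the tool goes at most 50 mm and 8.59 degrees, less where a joint would pass 70% of its speed; a pose out of reach is approached as far as the arm can. A call with a gripper value outside its range is refused whole. The fingers move at their own pace and stop on an object; FORCE is the grip in N (left out, the last holds). Time passes only in rows, so rows that do not move let the fingers close. It gives the time, the measured TCP pose, the force and the opening at its end, in the units of the state.
- r.observe(): the state, without advancing time (a new reading comes with each control period).
- eyes.read_camera(name): name is "scene" or "top"; returns a dict with "color" (384x512x3 uint8, red, green, blue), "fx", "fy", "cx", "cy" (pixels), "cam_to_world" (4x4, takes a point from camera to world coordinates). Camera axes: x right, y down, z forward; pixel columns grow to the right and rows downward; lengths in m; the calibration is good to about 2 mm. A picture is of the moment at which its call begins. There is no depth.
- r.job_done(): hands the job in, once; it reports no verdict.
The state is a dict: "clock": time; "qpos": joint angles; "joint_velocities": joint speeds; "joint_efforts": joint torques, N m; "ee_pos": TCP position; "ee_rot": TCP orientation; "wrist_force": force on the tool from outside, world axes, zero at the start; "torque": the same for the moment, N m; "finger_gap": finger opening in m.
Only numpy, scipy, OpenCV 4.12 (cv2) and the standard library are available. Lean on these libraries where they do the work, as an engineer would, in place of code of your own. Each camera call takes 0.05 s, during which the arm holds its last target.

### The job

Get the specimen clamp on the bench ready for a colleague to load a specimen: turn its lock knob clockwise until it clicks over and the jaw is free, then draw the spring-loaded jaw out by its handle until the pointer on the slide lines up with the line on the little rider on the clamp's side. Finish holding it there with the hand still on the handle, never let the jaw snap back, and leave the rider and everything else on the bench where they are.

Things in the scene. Friction and masses are not known exactly. Their poses are not given: they have to be found in the camera images.
- clamp: Specimen clamp fixed to the bench: grey base 235 x 140 x 14 mm (x -110 to +125), origin under its middle, z up. Fixed aluminium jaw at the +x end, 60 mm high, moving jaw shut against it. The slide pulls out along the clamp's -x, roughly towards the robot. A bridge (52 mm in x, 110 in y, top z 56) at x -30 carries the knob. Coordinates in this list are mm in this frame.
- knob_grip (a point): On the lock knob's vertical axis at grip height: clamp x -30, y 0, z 85 mm. Black knob: disc 48 mm across (top at z 64 mm) and on it an upright bar grip 46 mm long, 14 mm thick, up to z 96 mm. The bar lies along this point's own x axis, which turns with the knob; locked, it lies along the clamp's x.
- lock_knob (a joint): Knob angle, rad: 0 locked, grows clockwise seen from above, end stop 1.30. Starts at 0 to 0.1. A sprung detent resists from 0.2 on with up to about 0.13 N m; its hump is at 0.65, past which it snaps on to about 1.1 by itself. Locked, a tongue under the bridge stops the slide after some 5 mm; beyond 0.95 the slide is free.
- handle_grip (a point): Pull handle at the slide's outer end: level black bar 80 mm long (along clamp y), 12 thick (x), 18 high (z 71 to 89), on two steel uprights at y +-34, the middle 59 mm open beneath down to z 30. The point is the bar's middle, z 80, axes as the clamp's; it moves with the slide. Jaw shut, it is at clamp x -125, y 0, with 65 mm free between bar and knob disc.
- jaw_slide (a joint): How far the jaw is pulled out, m: 0 closed (start), 0.060 fully out. A spring pulls it shut with 6 N at 0, growing by 1.2 N per 10 mm, plus 0.6 N friction.
- pointer_tip (a point): Tip of the dark steel pointer, a 4 mm wide bar that sticks out of the slide's side to +y; tip at clamp x +55 mm with the jaw closed, y 54, z 28 mm. It moves to -x with the slide.
- mark_line (a point): The mark: middle of the dark 4 mm wide ridge on top of the small aluminium rider (20 x 14 x 12 mm), clamped on the base plate's +y edge at y 62, ridge top z 29 mm; axes as the clamp's. It sits 22 to 48 mm to -x of the closed pointer. The pointer lines up when both have the same clamp x.
- mount_a: Loose bystander near the clamp: black resin specimen mount, a disc 32 mm across, 22 mm high; origin under its middle.
- mount_b: Loose bystander near the clamp: another mount like mount_a.
- mount_c: Loose bystander near the clamp: another mount like mount_a.
- objective: Loose bystander near the clamp: steel microscope objective standing upright, 26 mm across, 40 mm high; origin under its middle.
- paste_jar: Loose bystander: white jar 60 mm across, 60 mm high; origin under its middle.
- dish: Loose bystander: shallow white dish 90 mm across, 16 mm high; origin under its middle.
- hex_driver: Loose bystander: screwdriver lying on the bench; origin under its middle.

How it is judged:
By the outcome, as a careful person would: the job done as asked, in the order asked, and still so for the second after the job is handed in, while the arm keeps its last pose, push and grip.
It also fails if it takes over 51 s, if anything falls off the work surface, if the arm or the gripper's body presses on something with over 40 N, if the wrist force passes 120 N, or if a joint passes its speed limit or range.

## Working session

There is one attempt and no reset: what is moved stays moved. The work goes in short steps, Python scripts to look and compute and a shell command to move; the robot and the scene stay as the last step left them, time stands still between calls to the robot, and variables do not carry over. Pictures are saved under pics/ and viewed, and the job is handed in when it is done.

```bash
mkdir -p pics
python3 - <<'E'
from cell import r, eyes
import cv2
print(r.observe(), r.pinch_z)
for n in("scene","top"):
    d=eyes.read_camera(n); cv2.imwrite(f"pics/{n}0.png",cv2.resize(d["color"][:,:,::-1],None,fx=1.5,fy=1.5,interpolation=cv2.INTER_CUBIC))
    print(n,d["fx"],d["fy"],d["cx"],d["cy"],d["cam_to_world"].round(4).tolist())
E
```

```text
{'clock': 0.0, 'qpos': array([ 9.41740598e-01,  1.81553816e-01,  1.60799463e+00, -1.08990429e-05,
        1.35382187e+00, -2.06284135e-01]), 'joint_velocities': array([-0.00183082,  0.00030439, -0.00044822,  0.00023957, -0.00047243,
        0.00131252]), 'joint_efforts': array([-2.69793900e-04, -4.33875561e+01, -3.41847467e+01,  7.00055645e-02,
        3.86239111e-02, -1.45895142e-04]), 'ee_pos': array([0.23552832, 0.52387875, 0.1978095 ]), 'ee_rot': array([-3.55675302e-04,  2.09813817e-01,  9.77740954e-01, -8.14583437e-04]), 'wrist_force': array([-0.92186155,  0.76448938, -0.02411808]), 'torque': array([ 0.04122978, -0.06703965,  0.00950675]), 'finger_gap': 0.08824427455901064} -0.0187
scene 489.2478192320439 489.2478192320439 250.07231445287928 197.23319039869816 [[0.2812, 0.681, -0.6762, 1.6656], [0.9594, -0.2141, 0.1835, -0.2642], [-0.0198, -0.7003, -0.7135, 1.1943], [0.0, 0.0, 0.0, 1.0]]
top 418.3339660523751 418.3339660523751 255.05809786951662 192.29383414203744 [[-0.0058, -0.9913, 0.1315, 0.3962], [-1.0, 0.0054, -0.0033, 0.0113], [0.0025, -0.1315, -0.9913, 1.591], [0.0, 0.0, 0.0, 1.0]]
```

View pics/scene0.png

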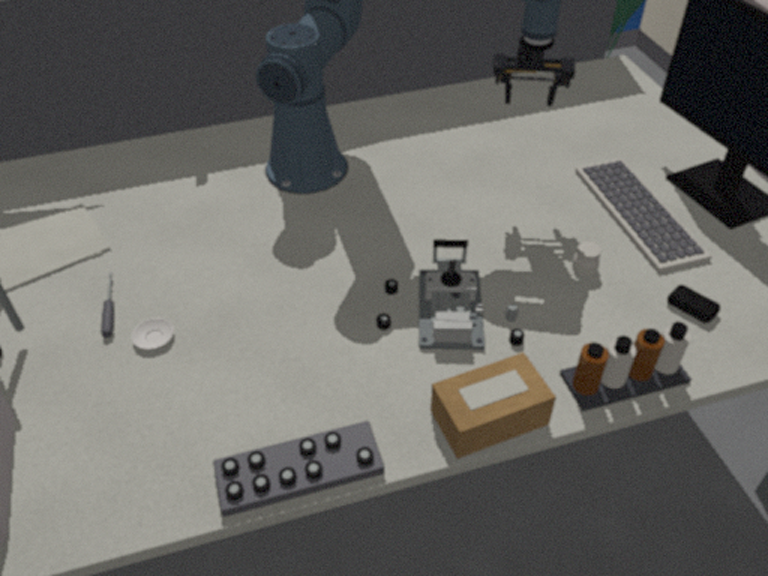

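View pics/top0.png

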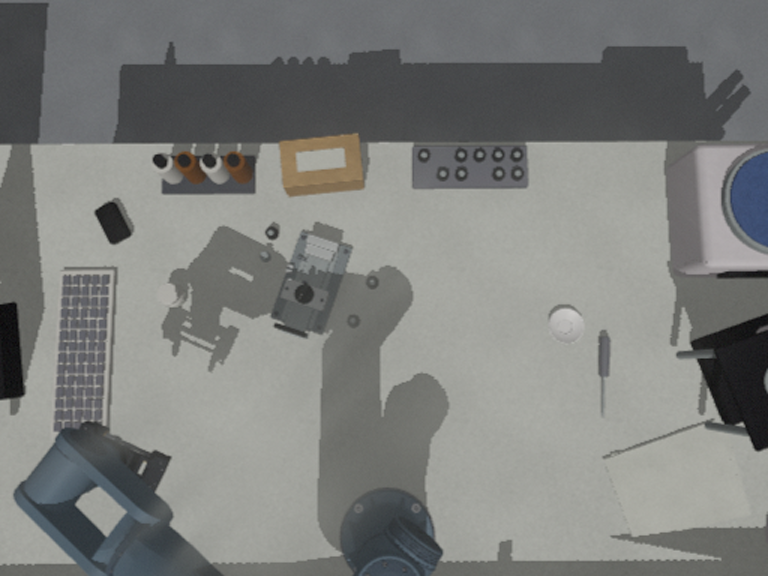

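The clamp sits at about (450,300) in the 1.5x scene picture and (312,280) in the 1.5x top picture, with the knob at (304,293) and the handle at (290,330) in the top picture. Next I zoom in.

```bash
cat > h.py <<'E'
from cell import r, eyes
import cv2, numpy as np
def cams(n=4):
    out={}
    for k in("scene","top"):
        ds=[eyes.read_camera(k) for _ in range(n)]
        d=ds[0]; d["color"]=np.mean([x["color"] for x in ds],0).astype(np.uint8); out[k]=d
    return out
def proj(d,P):
    P=np.atleast_2d(P); T=np.linalg.inv(d["cam_to_world"]); c=P@T[:3,:3].T+T[:3,3]
    return np.c_[d["fx"]*c[:,0]/c[:,2]+d["cx"], d["fy"]*c[:,1]/c[:,2]+d["cy"]]
def ray(d,u,v,z):
    M=d["cam_to_world"]; w=M[:3,:3]@[(u-d["cx"])/d["fx"],(v-d["cy"])/d["fy"],1]; o=M[:3,3]
    return o+w*(z-o[2])/w[2]
def crop(d,u0,v0,w,h,s,f,pts=None):
    im=cv2.resize(d["color"][v0:v0+h,u0:u0+w,::-1],None,fx=s,fy=s,interpolation=cv2.INTER_CUBIC)
    if pts is not None:
        for p in pts: cv2.circle(im,tuple(int(round(x)) for x in ((p[0]-u0+.5)*s,(p[1]-v0+.5)*s)),3,(0,0,255),1)
    cv2.imwrite(f,im)
E
python3 - <<'E'
from h import *
import pickle
c=cams(2); pickle.dump(c,open("c0.pkl","wb"))
crop(c["top"],155,130,110,105,7,"pics/t1.png")
crop(c["scene"],240,150,120,90,6.5,"pics/s1.png")
E
```

```text
(no output)
```

View pics/t1.png

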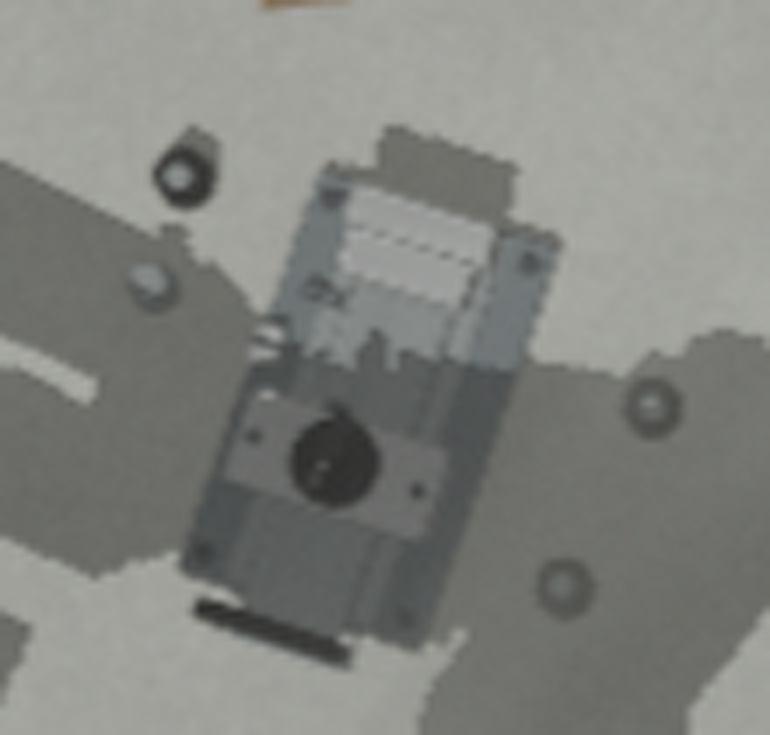

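View pics/s1.png

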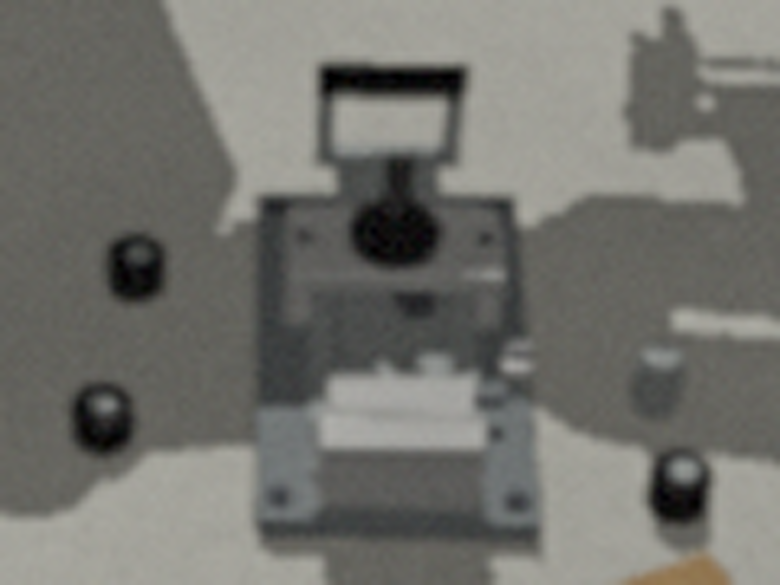

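```bash
cat > fit.py <<'E'
from h import *
import pickle
from scipy.optimize import least_squares
c=pickle.load(open("c0.pkl","rb"))
T=lambda x,y:((x+.5)/7-.5+155,(y+.5)/7-.5+130)
S=lambda x,y:((x+.5)/6.5-.5+240,(y+.5)/6.5-.5+150)
obs=[("top",T(325,165),(125,70,14)),("top",T(560,240),(125,-70,14)),("top",T(420,648),(-110,-70,14)),("top",T(182,572),(-110,70,14)),
("top",T(272,632),(-125,0,87)),("top",T(335,462),(-30,0,62)),
("scene",S(260,528),(125,-70,14)),("scene",S(538,528),(125,70,14)),("scene",S(260,200),(-110,-70,14)),("scene",S(513,200),(-110,70,14)),
("scene",S(393,79),(-125,0,80)),("scene",S(396,234),(-30,0,64))]
def W(p,P):
    P=np.atleast_2d(P)/1000.; co,s=np.cos(p[2]),np.sin(p[2])
    return np.c_[p[0]+co*P[:,0]-s*P[:,1],p[1]+s*P[:,0]+co*P[:,1],P[:,2]]
if __name__=="__main__":
    f=lambda p:np.concatenate([proj(c[k],W(p,P))[0]-np.array(uv) for k,uv,P in obs])
    q=least_squares(f,[.6,.1,-.3],loss="soft_l1"); p=q.x
    print(p,np.degrees(p[2])); print(f(p).reshape(-1,2).round(2))
    np.save("p.npy",p)
    print("knob",W(p,(-30,0,85)),"handle",W(p,(-125,0,80)))
    # rider / pointer overlay
    pts=np.array([(55,54,28),(55,30,28),(33,62,29),(7,62,29),(-30,0,64),(-125,40,89),(-125,-40,89),(125,70,14),(-110,-70,14),(125,-70,14),(-110,70,14)])
    crop(c["top"],155,130,110,105,7,"pics/t2.png",proj(c["top"],W(p,pts)))
    crop(c["scene"],240,150,120,90,6.5,"pics/s2.png",proj(c["scene"],W(p,pts)))
    for n,k,uv,z in [("a",'scene',S(135,292),0)]: pass
E
python3 fit.py
```

```text
[ 0.61874991  0.19032931 -0.32317788] -18.51672843108881
[[-0.95 -0.25]
 [-0.04  0.2 ]
 [ 0.1   0.15]
 [-0.96 -0.56]
 [-0.43 -0.9 ]
 [ 0.08 -0.65]
 [-0.98 -0.49]
 [ 0.71  0.22]
 [-1.16 -1.1 ]
 [ 0.09 -0.62]
 [-0.73  0.73]
 [-0.51 -0.42]]
knob [[0.59030298 0.19985675 0.085     ]] handle [[0.50022104 0.230027   0.08      ]]
```

```bash
sleep 1
```

```text
(no output)
```

View pics/t2.png

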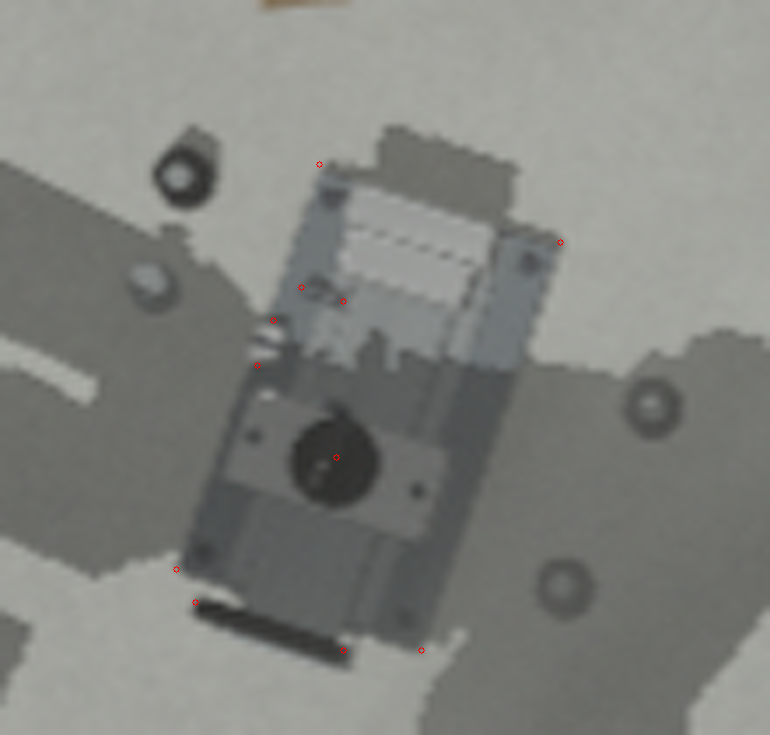

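View pics/s2.png

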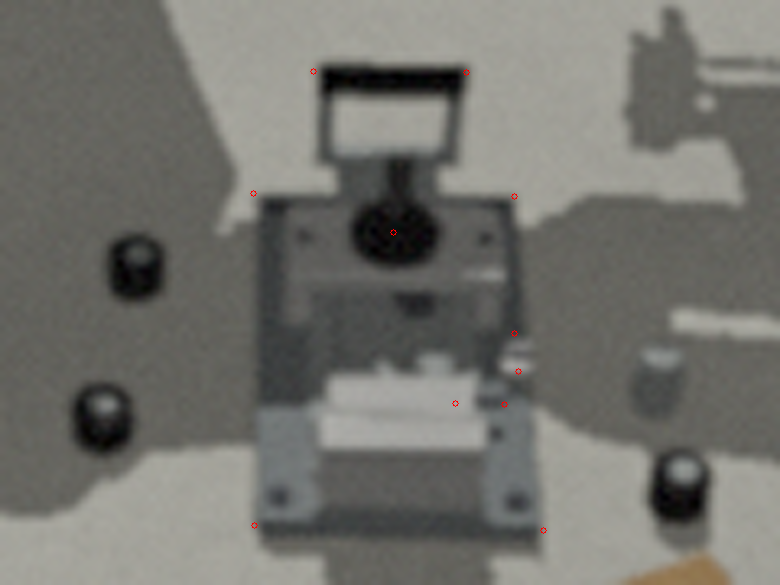

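The fit residuals are about 0.5 to 1 px, or 2 to 3 mm, and match the given sizes. The rider ridge is near (268,340) and the pointer near (318,290) in the top crop. In the scene crop the rider is near (516,357).

```bash
cat > go.py <<'E'
from h import *
from fit import W
from scipy.spatial.transform import Rotation as R
p=np.load("p.npy")
def R_clamp(yaw_deg): # tool down, tool y at clamp-relative angle yaw
    a=p[2]+np.radians(yaw_deg); y=[np.cos(a),np.sin(a),0]; z=[0,0,-1.]; x=np.cross(y,z)
    return R.from_matrix(np.c_[x,y,z])
def tell(P,yaw,show=True):
    s=r.observe(); q=s["ee_rot"]; Rc=R.from_quat([q[1],q[2],q[3],q[0]]); Rt=R_clamp(yaw)
    rv=np.degrees((Rc.inv()*Rt).as_rotvec()); d=Rt.inv().apply(W(p,P)[0]-s["ee_pos"])*1000
    rel=W((0,0,0),[0,0,0])
    c,sn=np.cos(p[2]),np.sin(p[2]); e=s["ee_pos"]-[p[0],p[1],0]
    print("t",round(s["clock"],2),"tcp clamp mm",(np.array([c*e[0]+sn*e[1],-sn*e[0]+c*e[1],e[2]])*1000).round(1),"gap",round(s["finger_gap"]*1000,1))
    f=s["wrist_force"]; print("F clamp",np.round([c*f[0]+sn*f[1],-sn*f[0]+c*f[1],f[2]],2),"Tq",s["torque"].round(3),"q6",round(s["qpos"][5],2))
    print("turn first",rv.round(2),"then shift",d.round(1))
E
python3 -c "
from go import *
tell((-30,0,150),90)"
```

```text
t 0.3 tcp clamp mm [-469.1  195.   198.4] gap 88.0
F clamp [-0.83  0.38 -0.69] Tq [-0.031 -0.015 -0.058] q6 -0.21
turn first [-0.03 -0.01 -5.71] then shift [-439.1 -195.    48.4]
```

```bash
python3 -m handwheel '[[0,0,0,0,0,-5.7,0.2],[-25,-11,0,0,0,0,0.2],[-40,-18,0,0,0,0,0.2],[-40,-18,0,0,0,0,0.2],[-40,-18,0,0,0,0,0.2]]' 30
python3 -m handwheel '[[-40,-18,0,0,0,0,0.2],[-40,-18,0,0,0,0,0.2],[-40,-18,0,0,0,0,0.2],[-40,-18,0,0,0,0,0.2],[-40,-18,0,0,0,0,0.2]]'
python3 -c "
from go import *
tell((-30,0,150),90)"
```

```text
clock: 0.8
ee_pos: [0.3535, 0.4156, 0.1987]
ee_rot: [0.0, 0.161, 0.987, 0.0]
wrist_force: [0.5, 1.1, -0.9]
finger_gap: 0.0537
clock: 1.3
ee_pos: [0.5149, 0.2664, 0.1988]
ee_rot: [0.0, 0.161, 0.987, 0.0]
wrist_force: [-0.2, 0.1, 0.1]
finger_gap: 0.0529
t 1.3 tcp clamp mm [-122.6   39.2  198.8] gap 52.9
F clamp [-0.2  -0.    0.05] Tq [0.054 0.016 0.035] q6 -0.97
turn first [ 0.01  0.01 -0.01] then shift [-92.6 -39.2  48.8]
```

```bash
python3 -m handwheel '[[-35,-15,0,0,0,0,0.2],[-35,-15,20,0,0,0,0.2],[-18,-8,20,0,0,0,0.2],[0,0,8,0,0,0,0.2],[0,0,0,0,0,0,0.2]]'
python3 - <<'E'
from go import *
import pickle
tell((-30,0,71),90)
c=cams(3); pickle.dump(c,open("c1.pkl","wb"))
crop(c["top"],155,110,110,105,7,"pics/t3.png")
crop(c["scene"],240,110,120,110,5.5,"pics/s3.png")
E
```

```text
clock: 1.8
ee_pos: [0.5838, 0.2037, 0.1488]
ee_rot: [-0.002, 0.161, 0.987, -0.0]
wrist_force: [-1.1, 0.0, -0.4]
finger_gap: 0.0531
t 1.8 tcp clamp mm [-37.4   1.5 148.8] gap 53.1
F clamp [-1.09 -0.32 -0.38] Tq [-0.033  0.042 -0.03 ] q6 -1.1
turn first [-0.08 -0.21 -0.06] then shift [-7.4 -1.5 77.8]
```

View pics/s3.png

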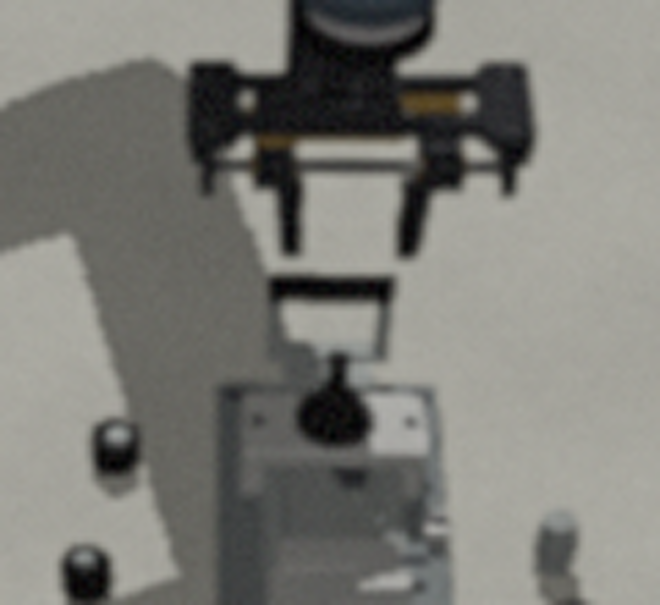

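View pics/t3.png

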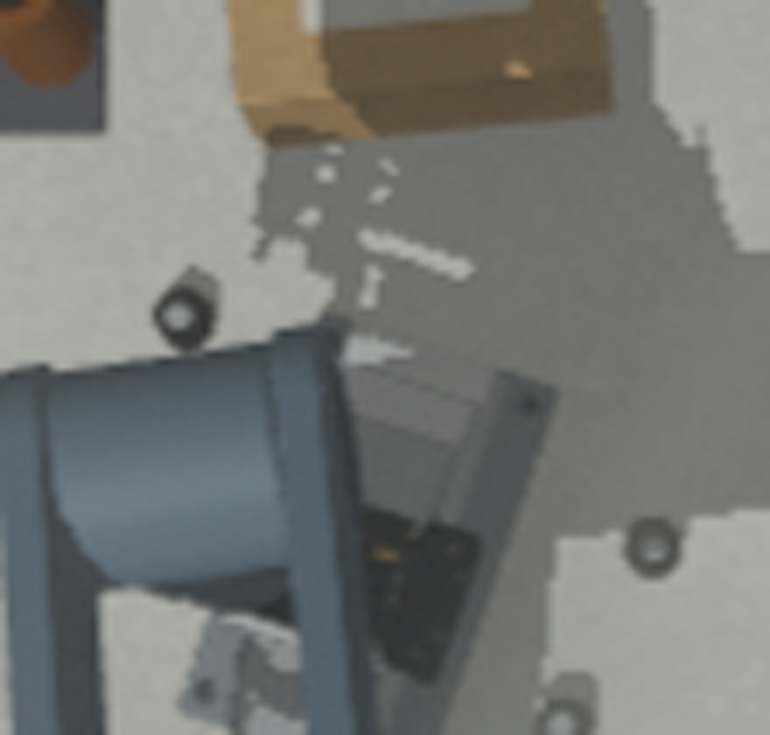

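The hand is above the knob in the scene view, with fingertips at (291,250) and (408,252) in the 5.5x crop. In the top view the arm hides the clamp. I'll compare the fingertips with the projected TCP to check for camera bias.

Run:
```python
from go import *
import pickle
c=pickle.load(open("c1.pkl","rb"))["scene"]
s=r.observe(); t=s["ee_pos"]; y=R.from_quat(np.roll(s["ee_rot"],-1)).as_matrix()[:,1]
P=np.array([t,t+y*.0265,t-y*.0265]); 
f=lambda P:(((proj(c,P)-[240,110])+.5)*5.5).round(1)
print(f(P)); print("knob bar ends top",f(W(p,[(-53,0,96),(-7,0,96),(-30,0,96),(-53,0,64)])))
tell((-30,0,71),90)
```

```text
[[345.8 299.5]
 [391.7 299.9]
 [300.  299.1]]
knob bar ends top [[334.2 351. ]
 [336.9 404.2]
 [335.5 377.4]
 [331.4 389.7]]
t 2.1 tcp clamp mm [-36.4   3.1 152. ] gap 52.8
F clamp [ 0.35  0.45 -0.26] Tq [ 0.001  0.012 -0.012] q6 -1.1
turn first [0.05 0.1  0.08] then shift [-6.4 -3.1 81. ]
```

Run:
```python
from go import *
c=cams(1)["scene"]
s=r.observe(); t=s["ee_pos"]; y=R.from_quat(np.roll(s["ee_rot"],-1)).as_matrix()[:,1]
P=np.array([t,t+y*.0265,t-y*.0265]) 
crop(c,265,115,70,70,8.5,"pics/s4.png",proj(c,P))
```

```text
(no output)
```

View pics/s4.png

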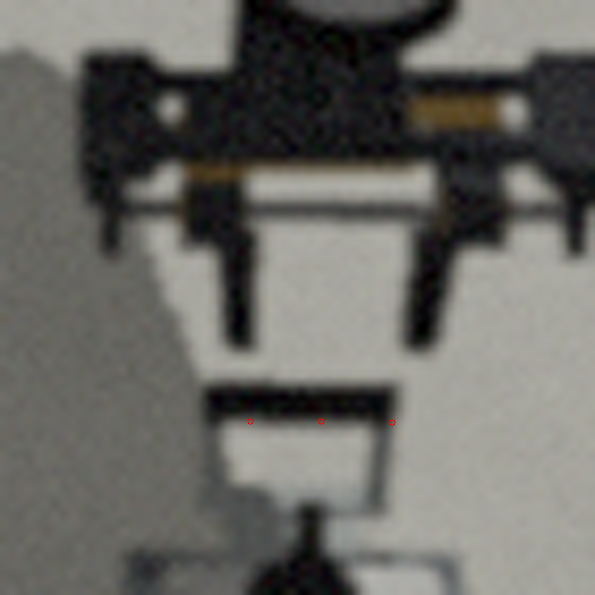

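Run:
```python
from go import *
import pickle
c=pickle.load(open("c0.pkl","rb"))
t=np.array([.2355,.5239,.1978]);a=np.radians(65.8);y=np.array([np.cos(a),np.sin(a),0])
P=np.array([t,t+y*.044,t-y*.044,t+y*.044+[0,0,.045],t-y*.044+[0,0,.045]])
crop(c["scene"],320,15,80,70,8,"pics/s5.png",proj(c["scene"],P))
crop(c["top"],30,270,100,80,7.5,"pics/t5.png",proj(c["top"],P))
```

```text
(no output)
```

View pics/s5.png

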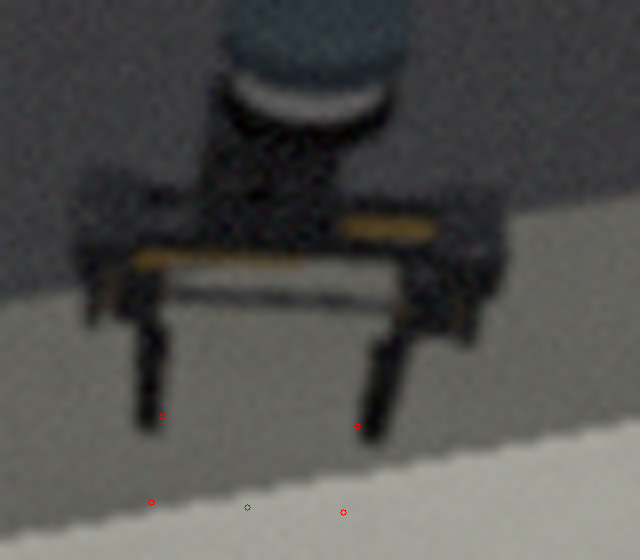

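View pics/t5.png

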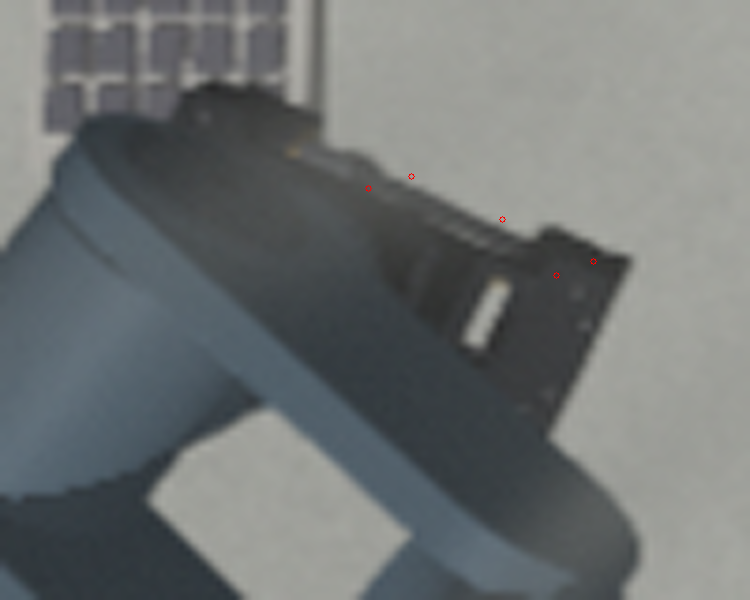

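Run:
```python
from go import *
import pickle
c=pickle.load(open("c0.pkl","rb"))
th=np.linspace(0,2*np.pi,24); 
ring=np.c_[.09*np.cos(th),.09*np.sin(th),0*th]
P=np.vstack([[[0,0,0]],ring])
crop(c["scene"],150,60,110,80,7,"pics/s6.png",proj(c["scene"],P))
crop(c["top"],200,300,110,84,7,"pics/t6.png",proj(c["top"],P))
```

```text
(no output)
```

View pics/s6.png

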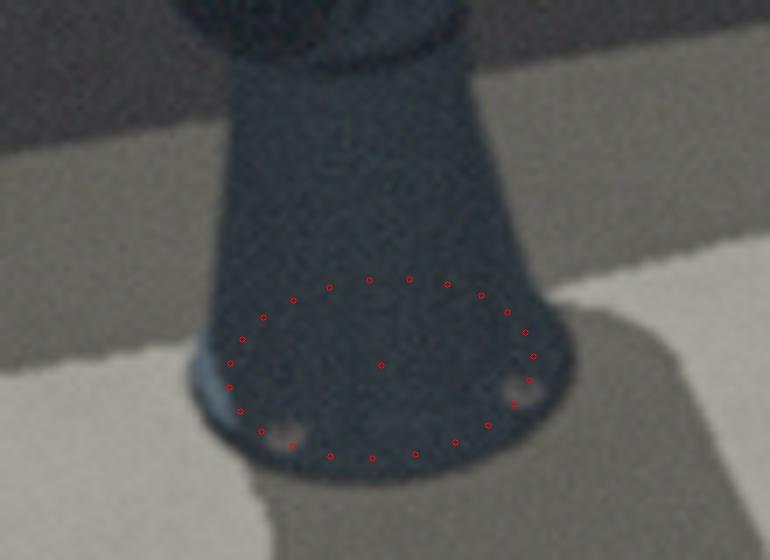

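View pics/t6.png

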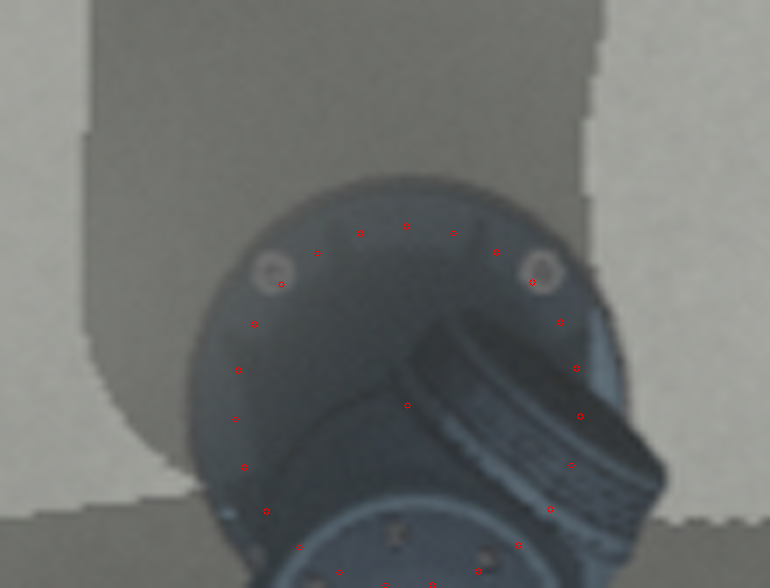

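Run:
```python
from go import *
import pickle
c=pickle.load(open("c0.pkl","rb"))
t=np.array([.2355,.5239,.1978]);a=np.radians(65.8);y=np.array([np.cos(a),np.sin(a),0]);x=np.array([np.cos(a+np.pi/2),np.sin(a+np.pi/2),0])
for nm,dz in (("7",.064),("8",.11)):
    P=np.array([t+i*y*.0935+j*x*.0375+[0,0,dz] for i in(1,-1) for j in(1,-1)])
    crop(c["scene"],320,15,80,70,8,f"pics/s{nm}.png",proj(c["scene"],P))
    crop(c["top"],30,270,100,80,7.5,f"pics/t{nm}.png",proj(c["top"],P))
a=[np.hstack([cv2.resize(cv2.imread(f"pics/{k}{n}.png"),(400,300)) for n in "78"]) for k in "st"]
cv2.imwrite("pics/m7.png",np.vstack(a))
```

```text
(no output)
```

View pics/m7.png

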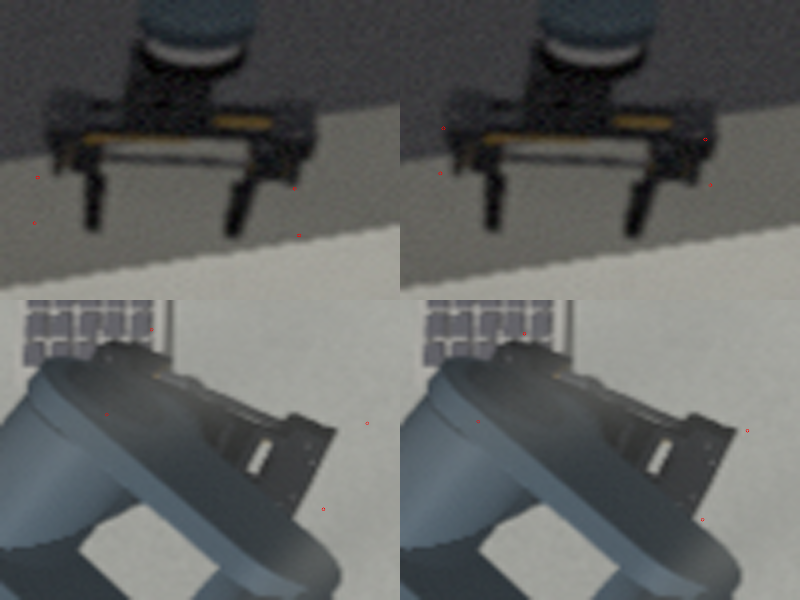

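The hand appears about 34 mm higher in the image than the reported TCP, by the same amount at both poses. The robot base and the clamp project correctly. I'll descend carefully astride the knob bar and check by picture and touch.

```bash
python3 -m handwheel '[[-6,-3,10,0,0,0,0.2],[0,0,15,0,0,0,0.2],[0,0,15,0,0,0,0.2],[0,0,5,0,0,0,0.2],[0,0,0,0,0,0,0.2]]'
cat > look.py <<'E'
from go import *
import sys
tell((-30,0,71),90)
c=cams(2)
s=r.observe(); t=s["ee_pos"]; y=R.from_quat(np.roll(s["ee_rot"],-1)).as_matrix()[:,1]; g=s["finger_gap"]/2
P=np.array([t,t+y*g,t-y*g]); P2=P+[0,0,.034]
crop(c["scene"],265,135,80,75,8,f"pics/{sys.argv[1]}.png",np.vstack([proj(c["scene"],P),proj(c["scene"],P2)]))
E
python3 look.py s9
```

```text
clock: 2.7
ee_pos: [0.5885, 0.1988, 0.1035]
ee_rot: [-0.002, 0.161, 0.987, -0.001]
wrist_force: [0.0, -0.3, -0.6]
finger_gap: 0.0532
t 2.7 tcp clamp mm [-31.4  -1.6 103.5] gap 53.2
F clamp [ 0.1  -0.26 -0.58] Tq [ 0.002 -0.039 -0.021] q6 -1.11
turn first [-0.09 -0.19 -0.01] then shift [-1.4  1.6 32.5]
```

View pics/s9.png

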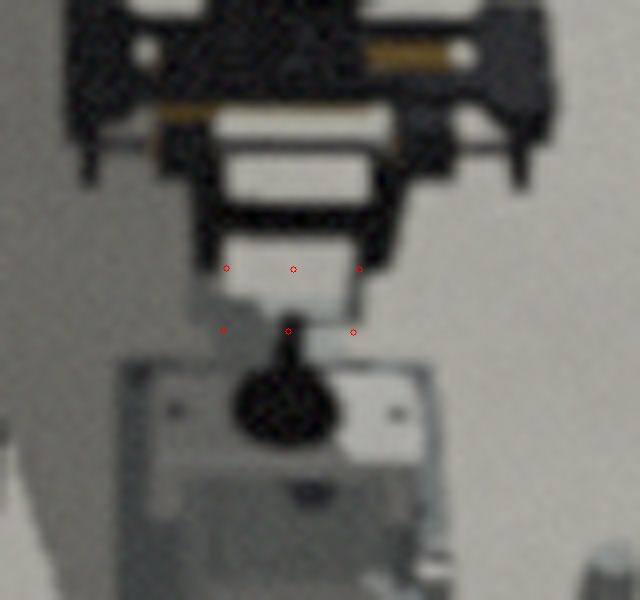

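The fingertips, at about (210,270) and (376,270), match the points drawn 34 mm above the reported TCP. I'll descend with force checks.

```bash
python3 -m handwheel '[[-1,1,10,0,0,0,0.2],[0,0,10,0,0,0,0.2],[0,0,8,0,0,0,0.2],[0,0,5,0,0,0,0.2],[0,0,0,0,0,0,0.2]]'
python3 -m handwheel '[[0,0,4,0,0,0,0.2],[0,0,0,0,0,0,0.2]]'
python3 look.py s10
```

```text
clock: 3.4
ee_pos: [0.5902, 0.1996, 0.0712]
ee_rot: [-0.001, 0.161, 0.987, -0.0]
wrist_force: [-0.4, 0.3, 0.5]
finger_gap: 0.0524
clock: 3.6
ee_pos: [0.5911, 0.1997, 0.0684]
ee_rot: [-0.0, 0.161, 0.987, -0.0]
wrist_force: [-0.1, -0.6, 0.3]
finger_gap: 0.0528
t 3.6 tcp clamp mm [-29.2   0.1  68.4] gap 52.8
F clamp [ 0.08 -0.58  0.29] Tq [-0.053 -0.028 -0.022] q6 -1.11
turn first [-0.01 -0.01 -0.01] then shift [ 0.8 -0.1 -2.6]
```

View pics/s10.png

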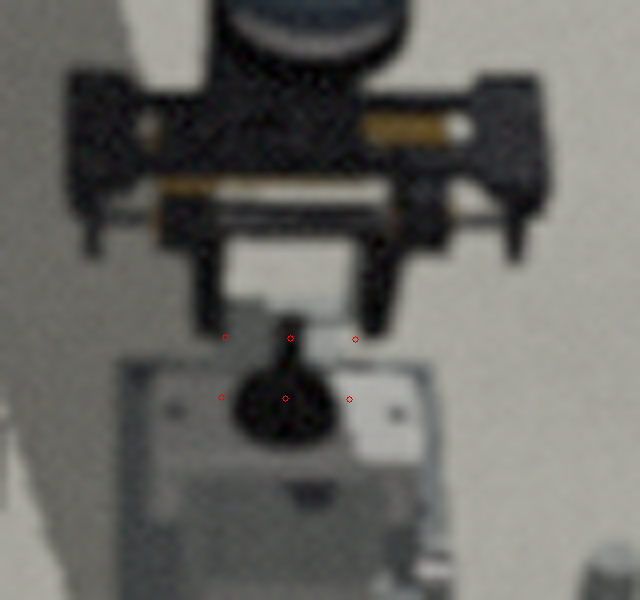

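```bash
python3 -m handwheel '[[0,0,3,0,0,0,0.2],[0,0,2,0,0,0,0.2],[0,0,0,0,0,0,0.2]]'
python3 -m handwheel '[[0,0,3,0,0,0,0.2],[0,0,2,0,0,0,0.2],[0,0,0,0,0,0,0.2]]'
python3 -m handwheel '[[0,0,4,0,0,0,0.2],[0,0,4,0,0,0,0.2],[0,0,0,0,0,0,0.2]]'
```

```text
clock: 4.1
ee_pos: [0.5908, 0.1997, 0.0632]
ee_rot: [-0.0, 0.161, 0.987, -0.0]
wrist_force: [0.3, -0.2, 0.7]
finger_gap: 0.0528
clock: 4.4
ee_pos: [0.5908, 0.1996, 0.0582]
ee_rot: [-0.0, 0.161, 0.987, -0.0]
wrist_force: [0.3, -0.4, -1.1]
finger_gap: 0.0528
clock: 4.7
ee_pos: [0.5905, 0.1996, 0.0498]
ee_rot: [-0.001, 0.161, 0.987, -0.0]
wrist_force: [-0.0, -0.3, -0.2]
finger_gap: 0.0529
```

```bash
python3 -m handwheel '[[0,0,4,0,0,0,0.2],[0,0,4,0,0,0,0.2],[0,0,3,0,0,0,0.1],[0,0,0,0,0,0,0]]'
python3 look.py s11
```

```text
clock: 5.1
ee_pos: [0.5907, 0.1996, 0.039]
ee_rot: [-0.001, 0.161, 0.987, -0.0]
wrist_force: [-0.0, 0.8, 0.2]
finger_gap: 0.0448
t 5.1 tcp clamp mm [-29.6  -0.1  39. ] gap 44.8
F clamp [-0.25  0.74  0.16] Tq [ 0.03  -0.025  0.05 ] q6 -1.11
turn first [-0.03 -0.06 -0.01] then shift [  0.4   0.1 -32. ]
```

View pics/s11.png

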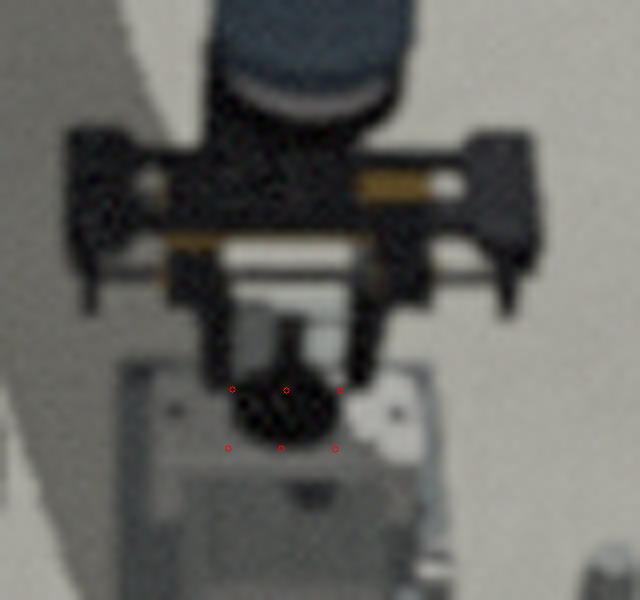

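The tips at v≈386 straddle the knob bar, which sits at u≈289, and their midpoint is about 291. I'll close gently.

```bash
python3 -m handwheel '[[0,0,2,0,0,0,-0.5],[0,0,0,0,0,0,-1],[0,0,0,0,0,0,-1],[0,0,0,0,0,0,-1],[0,0,0,0,0,0,-1]]' 12
python3 look.py s12
```

```text
clock: 5.8
ee_pos: [0.5911, 0.2004, 0.0378]
ee_rot: [-0.0, 0.161, 0.987, 0.0]
wrist_force: [-0.3, 3.7, -0.2]
finger_gap: 0.0141
t 5.8 tcp clamp mm [-29.4   0.7  37.8] gap 14.1
F clamp [-1.46  3.4  -0.18] Tq [0.546 0.011 0.009] q6 -1.11
turn first [ 0.05 -0.02 -0.01] then shift [  0.6  -0.7 -33.2]
```

View pics/s12.png

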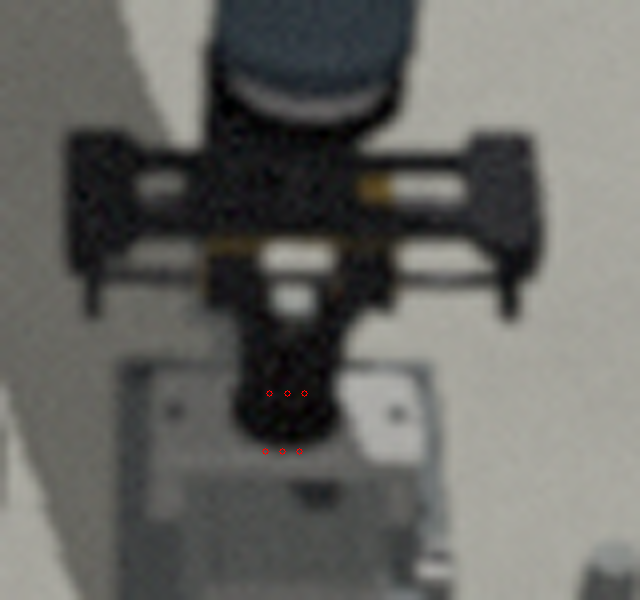

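The knob is gripped, with a gap of 14.1 mm, which matches the 14 mm bar. There is a small sideways load that I'll ease. Then I turn clockwise, which is +tool z.

```bash
python3 -m handwheel '[[0,1,0,0,0,0,-1],[0,0,0,0,0,8,-1],[0,0,0,0,0,8,-1],[0,0,0,0,0,0,-1]]' 30
python3 -c "
from go import *
tell((-30,0,71),90)"
python3 -m handwheel '[[0,0,0,0,0,8,-1],[0,0,0,0,0,8,-1],[0,0,0,0,0,0,-1]]' 30
python3 -c "
from go import *
tell((-30,0,71),90)"
```

```text
clock: 6.4
ee_pos: [0.5908, 0.1997, 0.0377]
ee_rot: [-0.001, 0.297, 0.955, -0.001]
wrist_force: [-3.9, -3.1, 4.3]
finger_gap: 0.0135
t 6.4 tcp clamp mm [-29.5  -0.   37.7] gap 13.5
F clamp [-2.76 -4.17  4.31] Tq [-0.459  0.827  0.099] q6 -0.83
turn first [ -0.14  -0.05 -16.05] then shift [  0.5   0.  -33.3]
clock: 6.7
ee_pos: [0.5902, 0.1991, 0.0377]
ee_rot: [-0.001, 0.427, 0.904, -0.002]
wrist_force: [-6.8, -4.9, 7.3]
finger_gap: 0.0136
t 6.7 tcp clamp mm [-29.9  -0.8  37.7] gap 13.6
F clamp [-4.92 -6.81  7.29] Tq [-0.796  1.162  0.071] q6 -0.55
turn first [ -0.24  -0.07 -31.98] then shift [  0.1   0.8 -33.3]
```

```bash
python3 -m handwheel '[[0,0,0,0,0,8,-1],[0,0,0,0,0,8,-1],[0,0,0,0,0,8,-1],[0,0,0,0,0,8,-1],[0,0,0,0,0,0,-1]]' 30
python3 -c "
from go import *
tell((-30,0,71),90)"
python3 -m handwheel '[[0,0,0,0,0,6,-1],[0,0,0,0,0,0,-1],[0,0,0,0,0,0,-1]]' 30
python3 look.py s13
```

```text
clock: 7.2
ee_pos: [0.5887, 0.1985, 0.0377]
ee_rot: [-0.001, 0.659, 0.752, -0.004]
wrist_force: [-13.1, -7.0, 12.1]
finger_gap: 0.0141
t 7.2 tcp clamp mm [-31.1  -1.8  37.7] gap 14.1
F clamp [-10.16 -10.83  12.15] Tq [-1.301  2.119  0.044] q6 0.01
turn first [ -0.44  -0.07 -63.98] then shift [ -1.1   1.8 -33.3]
clock: 7.5
ee_pos: [0.5884, 0.1984, 0.0377]
ee_rot: [-0.001, 0.696, 0.718, -0.004]
wrist_force: [-14.0, -7.8, 12.2]
finger_gap: 0.0139
t 7.5 tcp clamp mm [-31.3  -1.9  37.7] gap 13.9
F clamp [-10.81 -11.89  12.17] Tq [-1.274  2.264  0.062] q6 0.11
turn first [ -0.48  -0.07 -69.76] then shift [ -1.3   1.9 -33.3]
```

View pics/s13.png

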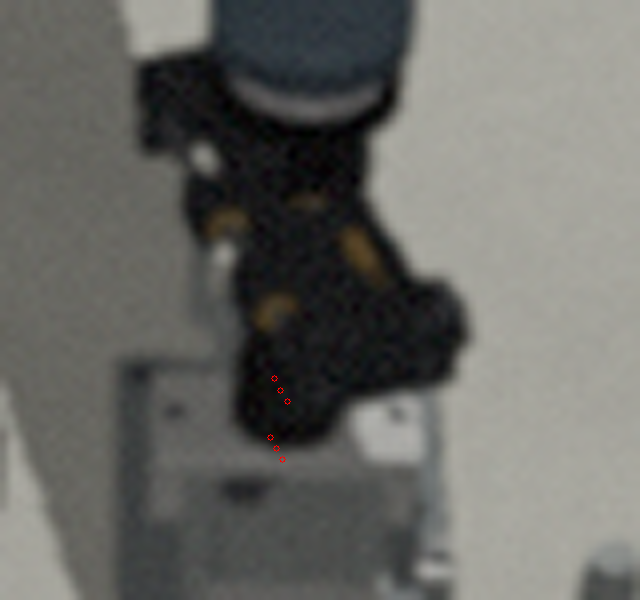

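The knob is turned about 70° (1.22 rad), and the dark tongue under the bridge moved from (310,490) to (240,490). I'll release, lift and look.

```bash
python3 -m handwheel '[[0,0,0,0,0,0,0],[0,0,0,0,0,0,0],[0,0,0,0,0,0,0],[0,0,-10,0,0,0,0.1],[0,0,-25,0,0,0,0.1]]'
python3 -m handwheel '[[0,0,-25,0,0,0,0.1],[0,0,-10,0,0,0,0.1],[0,0,0,0,0,0,0.1],[0,0,0,0,0,0,0.1]]'
python3 look.py s14
python3 -c "
from go import *
tell((-125,0,100),0)"
```

```text
clock: 8.2
ee_pos: [0.5897, 0.2003, 0.0711]
ee_rot: [-0.001, 0.698, 0.716, -0.002]
wrist_force: [0.6, -0.0, 0.2]
finger_gap: 0.0481
clock: 8.6
ee_pos: [0.5911, 0.2006, 0.1072]
ee_rot: [-0.0, 0.698, 0.716, -0.0]
wrist_force: [-0.1, 0.5, -0.4]
finger_gap: 0.0485
t 8.6 tcp clamp mm [-29.5   1.  107.2] gap 48.5
F clamp [-0.22  0.5  -0.43] Tq [-0.061  0.094 -0.021] q6 0.11
turn first [-3.000e-02 -1.000e-02 -6.999e+01] then shift [ 0.5 -1.  36.2]
t 8.8 tcp clamp mm [-29.9   0.7 106.3] gap 48.7
F clamp [ 0.37 -0.23  0.89] Tq [-0.078  0.052  0.05 ] q6 0.11
turn first [-0.13  0.04 20.  ] then shift [ -0.7 -95.1   6.3]
```

View pics/s14.png

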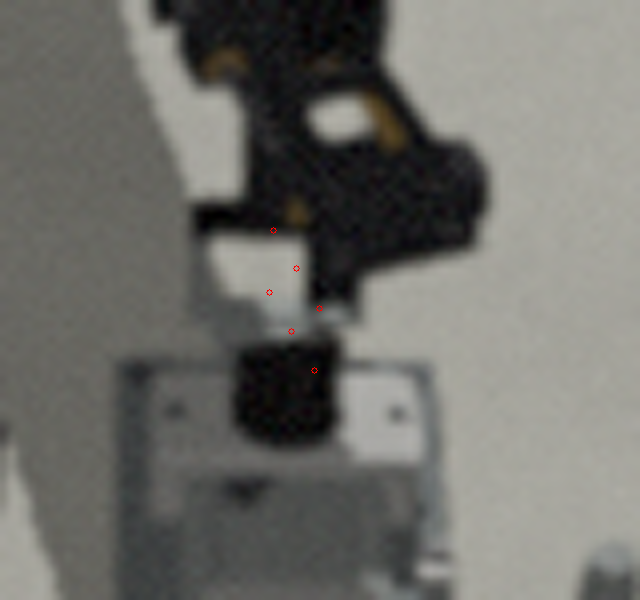

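The knob bar now lies across the clamp, so it stayed over. Next is the handle.

```bash
python3 -m handwheel '[[0,0,0,0,0,8,0.1],[0,0,0,0,0,8,0.1],[0,0,0,0,0,4,0.1],[0,-20,0,0,0,0,0.1],[0,-35,0,0,0,0,0.1]]'
python3 -m handwheel '[[-1,-30,0,0,0,0,0.1],[0,-10,0,0,0,0,0.1],[0,0,0,0,0,0,0.1],[0,0,0,0,0,0,0.1]]'
python3 - <<'E'
from go import *
tell((-125,0,27),0)
c=cams(2)
s=r.observe(); t=s["ee_pos"]+[0,0,.034]; y=R.from_quat(np.roll(s["ee_rot"],-1)).as_matrix()[:,1]; g=s["finger_gap"]/2
P=np.array([t,t+y*g,t-y*g])
crop(c["scene"],265,115,80,75,8,"pics/s15.png",proj(c["scene"],P))
crop(c["top"],155,130,110,105,7,"pics/t15.png",proj(c["top"],P))
E
```

```text
clock: 9.3
ee_pos: [0.5399, 0.2174, 0.1069]
ee_rot: [0.0, 0.812, 0.583, -0.0]
wrist_force: [-0.8, 0.8, -0.3]
finger_gap: 0.0488
clock: 9.7
ee_pos: [0.5021, 0.2297, 0.1079]
ee_rot: [0.0, 0.812, 0.584, 0.0]
wrist_force: [0.4, 1.2, -0.1]
finger_gap: 0.0483
t 9.7 tcp clamp mm [-123.1    0.3  107.9] gap 48.3
F clamp [-0.03  1.28 -0.08] Tq [-0.044  0.115 -0.054] q6 0.54
turn first [ 0.06 -0.02 -0.01] then shift [-0.3 -1.9 80.9]
```

View pics/s15.png

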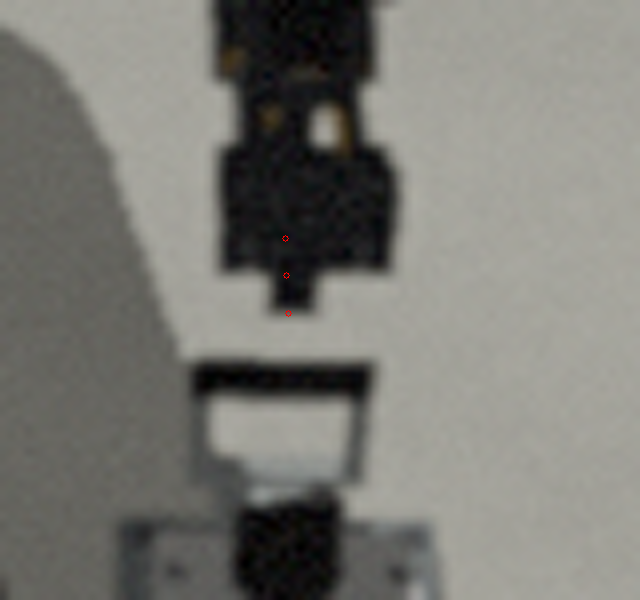

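View pics/t15.png

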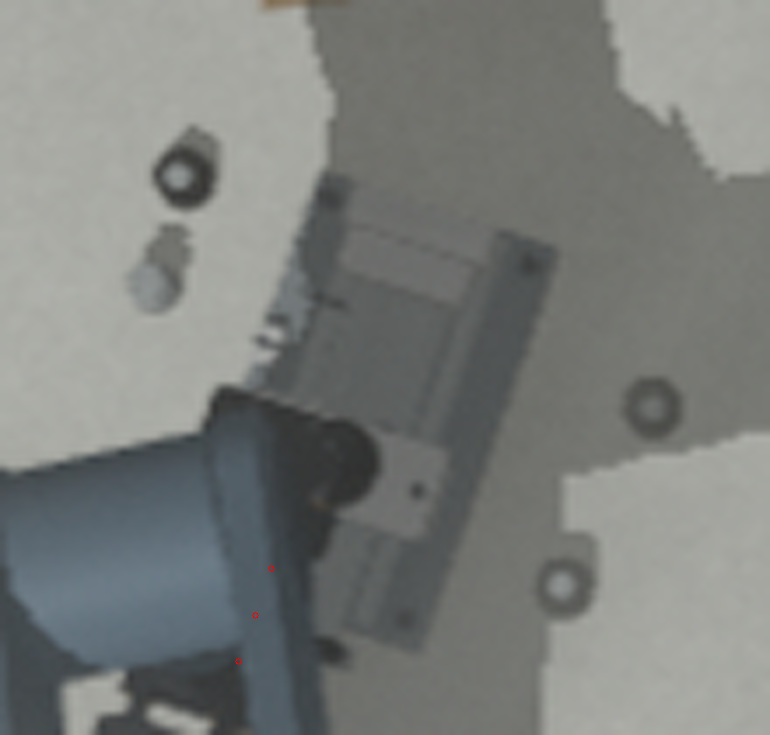

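The hand is centred over the handle, with the front finger at (293,310) and the bar at (283,378) in the scene crop. In the top crop the pointer is near (330,300) and the rider near (268,340). I'll descend.

```bash
python3 -m handwheel '[[0,-1,15,0,0,0,0.1],[0,-1,20,0,0,0,0.1],[0,0,10,0,0,0,0.1],[0,0,4,0,0,0,0.1],[0,0,0,0,0,0,0.1]]'
python3 -m handwheel '[[0,0,7,0,0,0,0.1],[0,0,7,0,0,0,0.1],[0,0,0,0,0,0,0.1]]'
cat > look2.py <<'E'
from go import *
import sys
tell((-125,0,30),0)
c=cams(2)
s=r.observe(); t=s["ee_pos"]+[0,0,.034]; y=R.from_quat(np.roll(s["ee_rot"],-1)).as_matrix()[:,1]; g=s["finger_gap"]/2
P=np.array([t,t+y*g,t-y*g])
crop(c["scene"],265,130,80,75,8,f"pics/s{sys.argv[1]}.png",proj(c["scene"],P))
E
python3 look2.py 16
```

```text
clock: 10.4
ee_pos: [0.4992, 0.2303, 0.0583]
ee_rot: [-0.0, 0.812, 0.584, -0.0]
wrist_force: [0.2, -0.7, 0.2]
finger_gap: 0.0485
clock: 10.7
ee_pos: [0.4986, 0.2304, 0.0439]
ee_rot: [-0.0, 0.812, 0.584, -0.001]
wrist_force: [-0.1, 0.2, -0.2]
finger_gap: 0.0486
t 10.7 tcp clamp mm [-126.7   -0.2   43.9] gap 48.6
F clamp [-0.14  0.18 -0.22] Tq [-0.024  0.095 -0.032] q6 0.54
turn first [-0.07  0.04 -0.01] then shift [ 0.2  1.7 13.9]
```

View pics/s16.png

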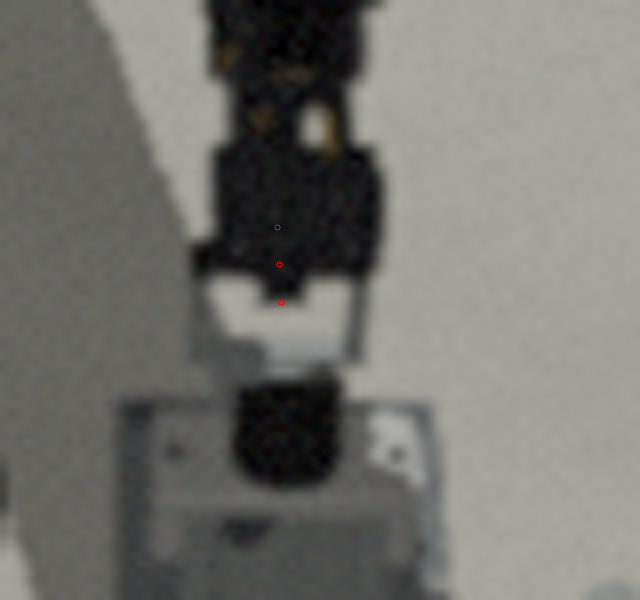

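```bash
python3 -m handwheel '[[0,1,5,0,0,0,0.1],[0,0,5,0,0,0,0.1],[0,0,4,0,0,0,0.1],[0,0,0,0,0,0,0.1]]'
python3 -m handwheel '[[0,0,0,0,0,0,-0.4],[0,0,0,0,0,0,-1],[0,0,0,0,0,0,-1],[0,0,0,0,0,0,-1],[0,0,0,0,0,0,-1]]' 10
python3 look2.py 17
```

```text
clock: 11.3
ee_pos: [0.4994, 0.23, 0.0297]
ee_rot: [-0.0, 0.812, 0.584, -0.001]
wrist_force: [-0.3, -0.2, -0.4]
finger_gap: 0.0483
clock: 11.8
ee_pos: [0.4978, 0.231, 0.0307]
ee_rot: [-0.002, 0.812, 0.584, -0.002]
wrist_force: [-2.0, 1.2, 6.9]
finger_gap: 0.0118
t 11.8 tcp clamp mm [-1.276e+02  1.000e-01  3.070e+01] gap 11.8
F clamp [-2.3   0.46  6.88] Tq [-0.033  0.426 -0.055] q6 0.54
turn first [-0.28  0.03 -0.03] then shift [-0.1  2.6  0.7]
```

View pics/s17.png

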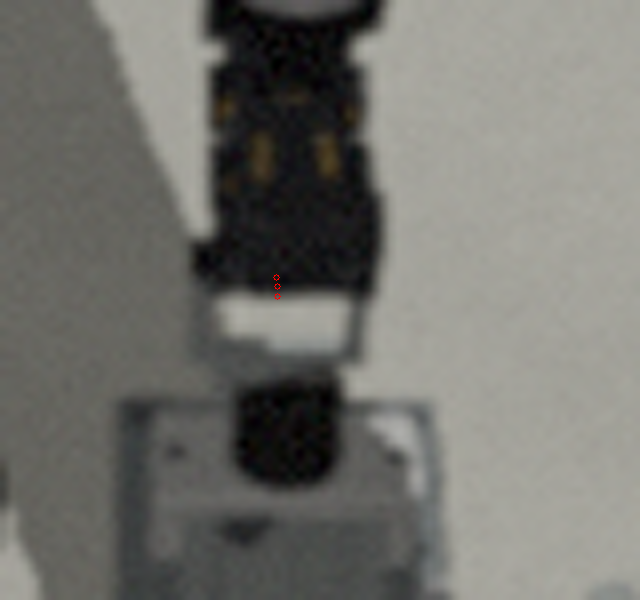

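The handle is gripped, with a gap of 11.8 mm for the 12 mm bar. Now I'll measure pointer to mark from images rectified to the z=28.5 mm plane.

```bash
cat > rect.py <<'E'
from go import *
import sys
def rect(d,z=28.5,x0=-20,x1=80,y0=35,y1=85,s=7):
    # output: columns = clamp x (x1 at left -> decreasing? no: increasing right), rows = y decreasing
    xs=np.arange(x0,x1,1/s); ys=np.arange(y1,y0,-1/s); X,Y=np.meshgrid(xs,ys)
    uv=proj(d,W(p,np.c_[X.ravel(),Y.ravel(),np.full(X.size,z)])).astype(np.float32)
    return cv2.remap(d["color"],uv[:,0].reshape(X.shape),uv[:,1].reshape(X.shape),cv2.INTER_CUBIC)[:,:,::-1].copy()
def grid(im,x0=-20,x1=80,y0=35,y1=85,s=7):
    for x in range(x0,x1,10): cv2.line(im,((x-x0)*s,0),((x-x0)*s,8),(0,0,255),1); cv2.putText(im,str(x),((x-x0)*s,20),0,.4,(0,0,255))
    for y in (40,54,62,70): cv2.line(im,(0,(y1-y)*s),(8,(y1-y)*s),(0,255,0),1)
    return im
if __name__=="__main__":
    import pickle
    c=pickle.load(open("c0.pkl","rb")) if len(sys.argv)<3 else cams(int(sys.argv[2]))
    if len(sys.argv)>=3: pickle.dump(c,open(f"c_{sys.argv[1]}.pkl","wb"))
    a=np.vstack([grid(rect(c[k],s=6 if 0 else 7)) for k in("top","scene")])
    cv2.imwrite(f"pics/r{sys.argv[1]}.png",cv2.resize(a,None,fx=.8,fy=.8))
E
python3 rect.py 0; python3 rect.py 1 6
```

```text
(no output)
```

View pics/r0.png

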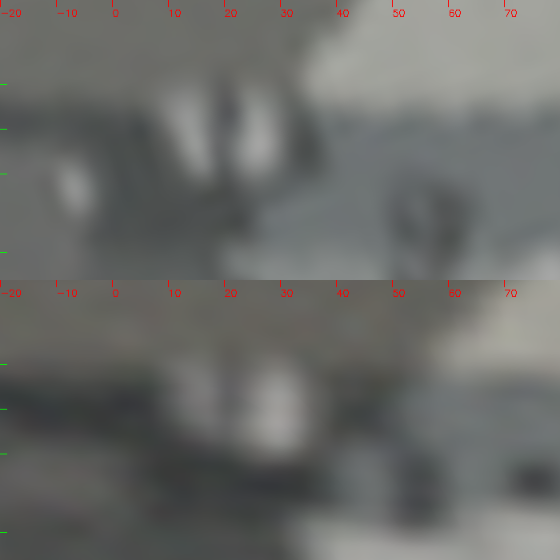

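View pics/r1.png

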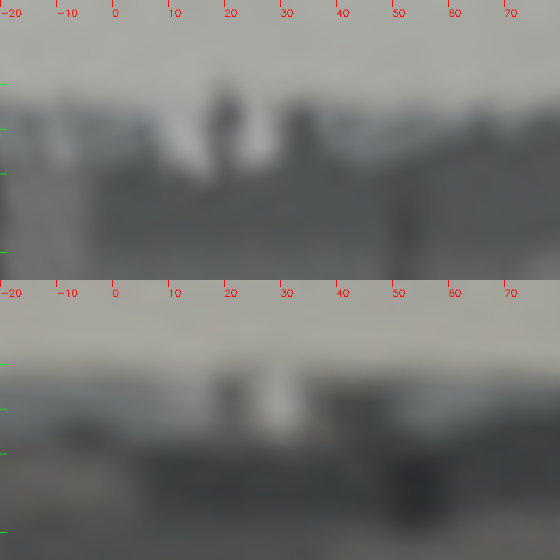

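From the rectified views, the ridge is at x≈20.7 (top) and 21.2 (scene). The pointer is at about 52 and 54, so the pull needed is roughly 31 to 33 mm. I'll pull in stages and watch the force, since a locked tongue would show after 5 mm.

```bash
python3 -m handwheel '[[0,0,0,0,0,0,-1],[0,-2,0,0,0,0,-1],[0,-3,0,0,0,0,-1],[0,-3,0,0,0,0,-1],[0,0,0,0,0,0,-1]]' 30
python3 -c "
from go import *
tell((-125,0,30),0)"
python3 -m handwheel '[[0,-3,0,0,0,0,-1],[0,-3,0,0,0,0,-1],[0,-3,0,0,0,0,-1],[0,-3,0,0,0,0,-1],[0,0,0,0,0,0,-1]]' 30
python3 -c "
from go import *
tell((-125,0,30),0)"
```

```text
clock: 13.1
ee_pos: [0.494, 0.2324, 0.0308]
ee_rot: [0.001, 0.812, 0.584, 0.001]
wrist_force: [6.1, -2.0, -5.7]
finger_gap: 0.0116
t 13.1 tcp clamp mm [-131.7    0.2   30.8] gap 11.6
F clamp [ 6.41  0.03 -5.67] Tq [-0.22  -0.624 -0.032] q6 0.55
turn first [ 0.17 -0.04 -0.03] then shift [-0.2  6.7  0.8]
clock: 13.6
ee_pos: [0.4829, 0.2361, 0.0308]
ee_rot: [0.001, 0.812, 0.584, 0.001]
wrist_force: [6.7, -1.7, -7.5]
finger_gap: 0.0115
t 13.6 tcp clamp mm [-143.3    0.3   30.8] gap 11.5
F clamp [ 6.92  0.53 -7.51] Tq [-0.231 -0.814 -0.155] q6 0.56
turn first [ 0.21 -0.06 -0.03] then shift [-0.3 18.3  0.8]
```

The slide is free, at about 7 N, which matches the spring.

```bash
python3 -m handwheel '[[0,-3,0,0,0,0,-1],[0,-4,0,0,0,0,-1],[0,-4,0,0,0,0,-1],[0,-2,0,0,0,0,-1],[0,0,0,0,0,0,-1]]' 30
python3 -c "
from go import *
tell((-125,0,30),0)"
python3 rect.py 2 8
python3 -c "
from go import *
import pickle
c=pickle.load(open('c_2.pkl','rb'))
crop(c['top'],180,160,40,40,15,'pics/t20.png'); crop(c['scene'],290,180,60,45,13,'pics/s20.png')"
```

```text
clock: 14.1
ee_pos: [0.4711, 0.2402, 0.0308]
ee_rot: [0.001, 0.812, 0.584, 0.002]
wrist_force: [8.7, -1.4, -8.4]
finger_gap: 0.0118
t 14.1 tcp clamp mm [-155.9    0.4   30.8] gap 11.8
F clamp [ 8.7   1.41 -8.4 ] Tq [-0.293 -0.994 -0.111] q6 0.57
turn first [ 0.25 -0.07 -0.03] then shift [-0.4 30.9  0.8]
```

View pics/r2.png

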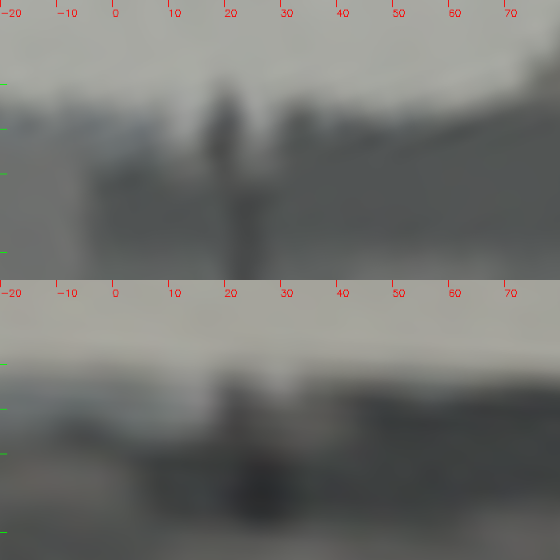

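View pics/t20.png

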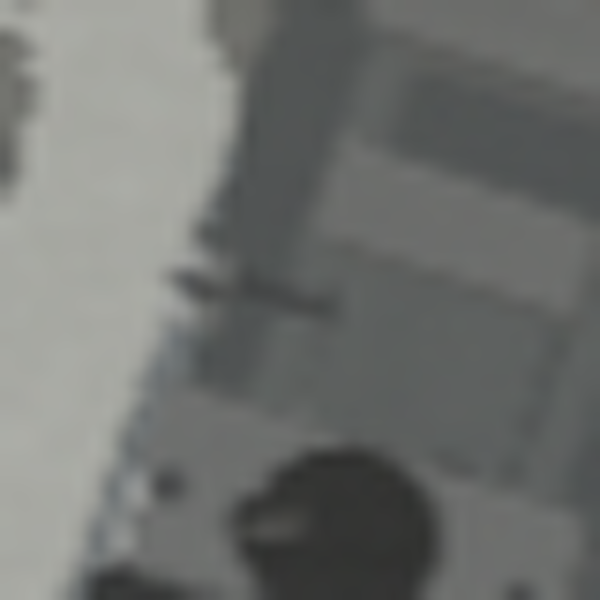

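View pics/s20.png

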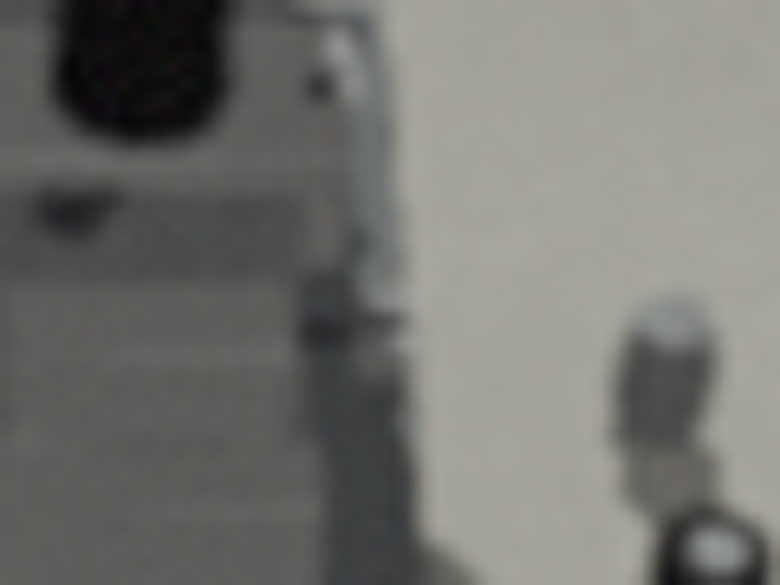

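```bash
cat > meas.py <<'E'
from rect import *
import pickle
def prof(im,ya,yb,s=7,y1=85):
    g=cv2.cvtColor(im,cv2.COLOR_BGR2GRAY).astype(float)
    return g[int((y1-yb)*s):int((y1-ya)*s)].mean(0)
def dip(q,c,w=6,s=7,x0=-20):
    xs=np.arange(len(q))/s+x0; m=abs(xs-c)<w
    i=np.where(m)[0][np.argmin(q[m])]; m=abs(xs-xs[i])<w*.7
    # linear background between window ends
    x,v=xs[m],q[m]; bg=np.interp(x,[x[0],x[-1]],[v[0],v[-1]]); d=np.clip(bg-v,0,None)
    # also symmetric gaussian fit
    from scipy.optimize import curve_fit
    try:
        k,_=curve_fit(lambda x,a,b,A,mu,sg:a+b*(x-xs[i])-A*np.exp(-(x-mu)**2/2/sg**2),x,v,[v.max(),0,20,xs[i],2]); mu=k[3]
    except Exception: mu=np.nan
    return round(xs[i],2),round((d*x).sum()/d.sum(),2),round(mu,2)
if __name__=="__main__":
    fn,pt,pz=sys.argv[1],float(sys.argv[2]),float(sys.argv[3])
    c=pickle.load(open(fn,"rb"))
    for k,px in(("top",pt),("scene",pz)):
        P=rect(c[k],28); M=rect(c[k],29)
        for b in ((40,46),(44,50),(46,52)): print(k,"ptr",b,dip(prof(P,*b),px))
        for b in ((57,61),(60,64),(63,67)): print(k,"mark",b,dip(prof(M,*b),21))
E
for a in "c0.pkl 52 54" "c_1.pkl 52 54" "c_2.pkl 24 26"; do echo $a; python3 meas.py $a; done
```

```text
c0.pkl 52 54
top ptr (40, 46) (np.float64(57.86), np.float64(59.68), np.float64(61.25))
top ptr (44, 50) (np.float64(57.86), np.float64(59.47), nan)
top ptr (46, 52) (np.float64(57.86), np.float64(59.07), np.float64(59.14))
top mark (57, 61) (np.float64(19.57), np.float64(19.63), np.float64(19.57))
top mark (60, 64) (np.float64(20.0), np.float64(20.04), np.float64(20.23))
top mark (63, 67) (np.float64(20.43), np.float64(20.42), np.float64(20.54))
scene ptr (40, 46) (np.float64(53.86), np.float64(53.88), np.float64(54.26))
scene ptr (44, 50) (np.float64(54.14), np.float64(54.13), np.float64(54.02))
scene ptr (46, 52) (np.float64(54.14), np.float64(54.14), np.float64(54.09))
scene mark (57, 61) (np.float64(15.14), np.float64(nan), nan)
scene mark (60, 64) (np.float64(21.0), np.float64(21.37), np.float64(21.5))
scene mark (63, 67) (np.float64(21.43), np.float64(21.59), np.float64(21.62))
c_1.pkl 52 54
top ptr (40, 46) (np.float64(52.57), np.float64(52.49), np.float64(52.38))
top ptr (44, 50) (np.float64(52.14), np.float64(52.16), np.float64(52.16))
top ptr (46, 52) (np.float64(52.29), n
[... 1074 characters left out ...]
(20.09), np.float64(20.07))
top mark (63, 67) (np.float64(20.29), np.float64(20.34), np.float64(20.47))
scene ptr (40, 46) (np.float64(25.86), np.float64(25.9), np.float64(26.13))
scene ptr (44, 50) (np.float64(26.0), np.float64(26.02), np.float64(26.23))
scene ptr (46, 52) (np.float64(26.0), np.float64(26.04), np.float64(26.18))
scene mark (57, 61) (np.float64(22.86), np.float64(22.64), np.float64(22.32))
scene mark (60, 64) (np.float64(22.86), np.float64(22.65), np.float64(22.22))
scene mark (63, 67) (np.float64(22.57), np.float64(22.45), np.float64(22.11))meas.py:16: RuntimeWarning: invalid value encountered in scalar divide
  return round(xs[i],2),round((d*x).sum()/d.sum(),2),round(mu,2)
```

Both cameras agree that about 4.0 mm remains: 3.85 mm from the top view, 3.6 to 4.4 mm from the scene view, with a total pull of about 32.3 mm.

```bash
python3 -m handwheel '[[0,-2,0,0,0,0,-1],[0,-2,0,0,0,0,-1],[0,0,0,0,0,0,-1],[0,0,0,0,0,0,-1]]' 30
python3 -c "
from go import *
tell((-125,0,30),0)"
python3 rect.py 3 10; python3 meas.py c_3.pkl 20 22
python3 -c "
from go import *
import pickle
c=pickle.load(open('c_3.pkl','rb'))
a=crop(c['top'],180,160,40,40,10,'pics/a.png'); crop(c['scene'],300,185,40,40,10,'pics/b.png')
cv2.imwrite('pics/ts21.png',np.hstack([cv2.imread('pics/a.png'),cv2.imread('pics/b.png')]))"
```

```text
clock: 15.3
ee_pos: [0.4675, 0.2414, 0.0308]
ee_rot: [0.001, 0.812, 0.584, 0.002]
wrist_force: [8.8, -1.6, -8.5]
finger_gap: 0.0117
t 15.3 tcp clamp mm [-159.6    0.4   30.8] gap 11.7
F clamp [ 8.85  1.28 -8.53] Tq [-0.344 -1.095 -0.063] q6 0.58
turn first [ 0.26 -0.08 -0.04] then shift [-0.4 34.6  0.8]
top ptr (40, 46) (np.float64(20.0), np.float64(19.96), np.float64(19.87))
top ptr (44, 50) (np.float64(19.43), np.float64(19.38), np.float64(19.33))
top ptr (46, 52) (np.float64(19.43), np.float64(19.33), np.float64(19.24))
top mark (57, 61) (np.float64(19.43), np.float64(19.4), np.float64(19.27))
top mark (60, 64) (np.float64(20.14), np.float64(20.1), np.float64(20.09))
top mark (63, 67) (np.float64(20.29), np.float64(20.35), np.float64(20.49))
scene ptr (40, 46) (np.float64(21.43), np.float64(21.4), np.float64(21.29))
scene ptr (44, 50) (np.float64(21.43), np.float64(21.44), np.float64(21.45))
scene ptr (46, 52) (np.float64(21.43), np.float64(21.43), np.float64(21.42))
scene mark (57, 61) (np.float64(22.0), np.float64(21.93), np.float64(21.89))
scene mark (60, 64) (np.float64(22.71), np.float64(22.58), np.float64(22.22))
scene mark (63, 67) (np.float64(22.57), np.float64(22.45), np.float64(22.1))
```

View pics/ts21.png

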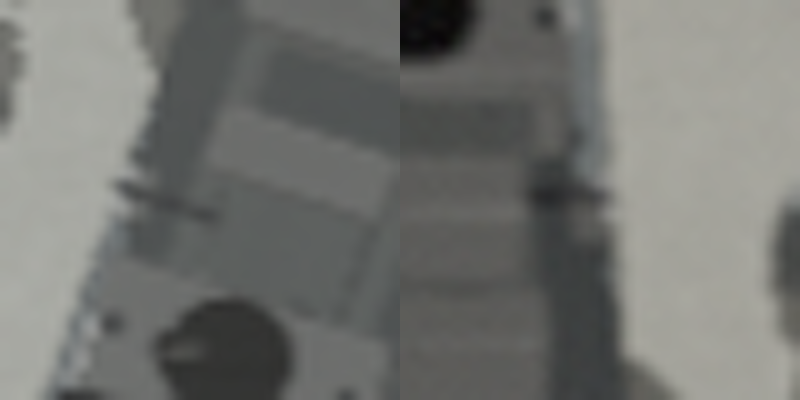

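View pics/r3.png

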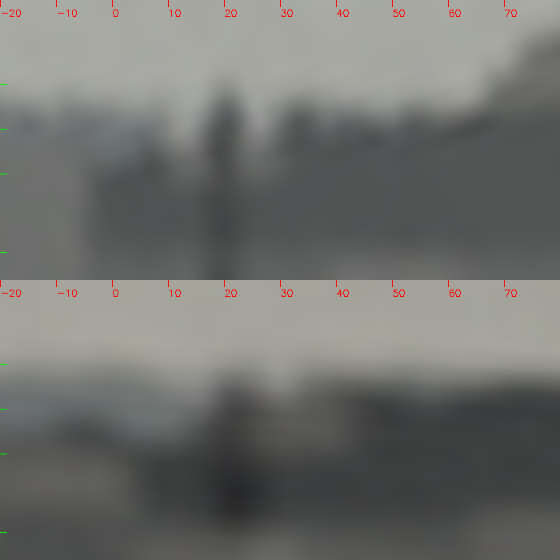

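The pointer and ridge now form one line in both views: (165,198) in the left panel and (570,193) in the right. The residual is 0.5 mm or less and the rider has not moved. One last check for drift and bystanders before handing in.

```bash
python3 -m handwheel '[[0,0,0,0,0,0,-1],[0,0,0,0,0,0,-1],[0,0,0,0,0,0,-1],[0,0,0,0,0,0,-1],[0,0,0,0,0,0,-1]]' 30
python3 -c "
from go import *
tell((-125,0,30),0)
c=cams(2)
im=c['top']['color']; cv2.imwrite('pics/t22.png',cv2.resize(im[:,:,::-1],None,fx=1.5,fy=1.5))
crop(c['scene'],240,130,120,110,5,'pics/s22.png')"
```

```text
clock: 16.8
ee_pos: [0.4676, 0.2414, 0.0308]
ee_rot: [0.001, 0.812, 0.584, 0.002]
wrist_force: [8.3, -2.2, -8.4]
finger_gap: 0.0123
t 16.8 tcp clamp mm [-159.6    0.4   30.8] gap 12.3
F clamp [ 8.6   0.6  -8.41] Tq [-0.31  -1.043 -0.097] q6 0.58
turn first [ 0.26 -0.08 -0.04] then shift [-0.4 34.6  0.8]
```

View pics/t22.png

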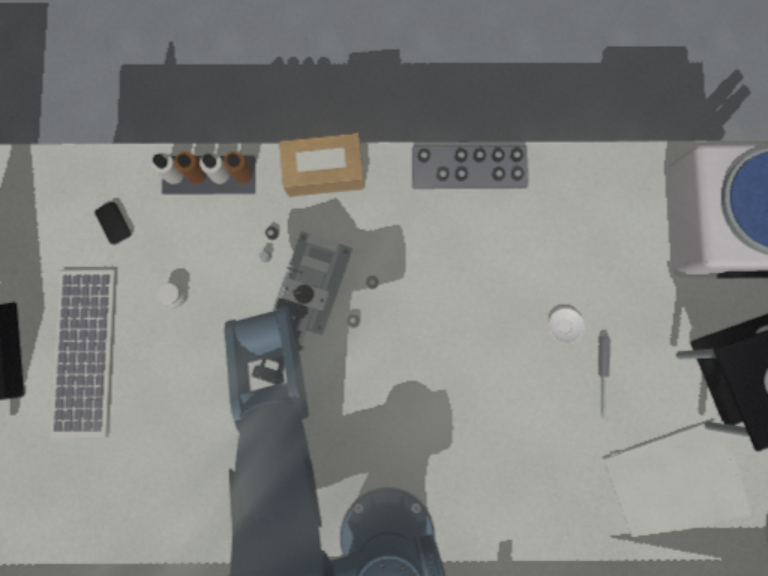

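View pics/s22.png

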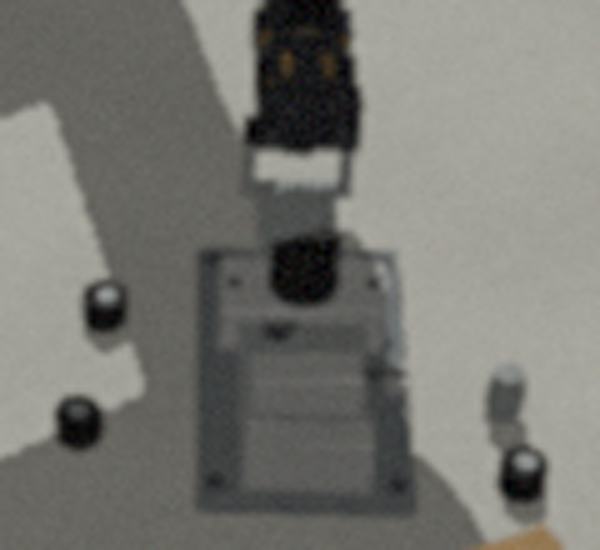

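The hold is steady and nothing has drifted. The bystanders are where they started, for example the mounts at (272,231), (372,282) and (353,321) and the objective at (265,255). Handing in.

```bash
python3 -c "
from cell import r
r.job_done(); s=r.observe(); print(s['clock'],s['ee_pos'],s['finger_gap'],s['wrist_force'])"
```

```text
the job is handed in; nothing more can be done
the job is handed in; nothing more can be done
```

The clamp is ready and handed in. I turned the lock knob clockwise about 70° (1.22 rad) until it went over, then let go. I then gripped the handle and drew the jaw out about 32 mm. The hand is still holding it there at 30 N grip.

**Last checks:**
- **Alignment:** the pointer and the rider line form one line in both cameras. Fits put the pointer 0.2–0.7 mm past the line, while the hand's travel suggests about 0.3 mm short. Pixels are about 3 mm, so I left it.
- **Hold:** the pose did not drift over 1.5 s. The pull was about 9 N; the given spring figures would make it about 10 N. Time was 16.8 s of the 51 s allowed.
- **Knob:** after I let go, its bar lay across the clamp. The slide also ran well past the 5 mm where the lock would have stopped it.
- **Bench:** the rider's line measures where it did at the start, and the mounts, objective, jar, dish and driver look unmoved.

**Disagreements:**
- **Tool height:** the reported tool tip was about 34 mm lower than the fingertips in the scene camera. I worked to the images. No contact on the way down to the knob and full-width grips on knob and handle supported that.
- **Side loads:** force on the hand rose to about 20 N while turning the knob, and about 8 N of vertical load remains in the final hold.

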